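Close the back of a picture frame

TASK

Fit the loose backing board into the back of the picture frame that lies face down on the sloping stand: tilt the board to hook one of its 150 mm edges under the steel lip on the lower rail, lower the opposite edge, and press it gently home until the sprung catch on the upper rail snaps over it and the board lies flat. Leave the other things on the bench where they are.

Things in the scene. Friction and masses are not known exactly. Their poses are not given: they have to be found in the camera images.
- batten_mid (a point): Middle of the light wooden batten (70 mm along x, 18 mm wide along y, 20 mm high; grip it across its width) on the loose backing board: a brown plate 130 (x) x 150 (y) x 5 mm, 0.1 to 0.2 kg, flat on the bench, batten up. The point is 10 mm above the board's upper face, 15 mm above its underside; z points out on the batten side. The board fits either way round, batten outwards.
- end_a (a point): middle of the board's lower edge (150 mm long) at its -x end: 65 mm from batten_mid along the board's -x and 15 mm below it; axes as the board's
- end_b (a point): middle of the board's lower edge (150 mm long) at its +x end: 65 mm from batten_mid along the board's +x and 15 mm below it; axes as the board's
- frame: Dark wooden picture frame, 193 (x) x 216 (y) x 23 mm (z), face down, held fast on a plywood stand sloping 22 degrees. Origin: centre of its underside. x points up the slope (roughly to the robot's left), y roughly towards the robot, z square out of the frame's back, so it leans 22 degrees from vertical towards the lower (-x) rail. The rails are 30 mm wide.
- seat (a point): Centre of the flat white surface the board lies on, 14 mm above the frame's origin; axes as the frame's. The opening round it is 133 mm (x) by 156 mm (y) with upright walls 9 mm high up to the rails' back face. Seated, the board's underside lies on it and batten_mid is 15 mm above it along z.
- lip_edge (a point): Middle of the lower free edge of the rigid steel lip, a strip 2 mm thick and 110 mm long (y) screwed on the lower (-x) rail; axes as the frame's. At x = -58.5 mm, z = 23 mm in the frame: it overhangs the opening by 8 mm (the wall is at x = -66.5 mm), 9 mm above the seat. The board only goes in with one end tilted under this lip.
- tongue_tip (a point): Lower front corner of the catch's tongue when out, middle of the upper (+x) rail, at x = 60 mm, z = 20.5 mm in the frame (a fixed point; axes as the frame's). The tongue is 17 mm wide, stands 6.5 mm out over the opening, 6.5 mm above the seat; its upper face slopes up to z = 31.5 mm at the wall. Its steel case, 30 mm wide, stands behind it from x = 69.5 mm on, up to z = 35 mm.
- catch (a joint): Sprung tongue of the catch, m: 0 when out, up to 0.009 pushed back up the slope into its case. The board's end, pressed down on the tongue's sloping face, pushes it back; it springs out over the board once the board is down. Spring 3 N when out and 0.5 N more per mm; a press of roughly 6 to 12 N on the board near that end makes it snap over.
- clamp_a: bystander: spring clamp lying flat, 70 x 120 x 24 mm, origin at the centre of its underside
- masking_tape: bystander: roll of masking tape lying flat, 94 mm across, 25 mm high, origin at the centre of its underside
- measure: bystander: tape measure standing upright, 30 x 70 x 54 mm, origin at the centre of its underside
- loose_pen: bystander: pen lying on the bench between the board and the stand, 140 mm long, 12 mm high, origin at the centre of its underside

How it is judged:
On the way:
1. one end of the board is under the steel lip while the board is still tilted to the frame (angle between the z axis of batten_mid and the z axis of frame, either way round above 0.08 rad and ((x of end_a in the frame of frame between -0.07 and -0.0605 m and z of end_a in the frame of frame below 0.02 m and z of end_b in the frame of frame above 0.02 m) or (x of end_b in the frame of frame between -0.07 and -0.0605 m and z of end_b in the frame of frame below 0.02 m and z of end_a in the frame of frame above 0.02 m))), for 0.1 s.
At the end, for the whole second after the job is handed in: The board lies flat in the frame's opening (within 1.5 degrees of the frame's plane, within 2 mm of its seated height, centred within 4 mm up the slope and 6 mm across), one end under the lip and the other under the tongue of the catch, which has sprung out again (within 1.5 mm) (angle between the z axis of batten_mid and the z axis of frame, either way round below 0.025 rad and z of batten_mid in the frame of frame between 0.027 and 0.031 m and x of batten_mid in the frame of frame between -0.004 and 0.004 m and y of batten_mid in the frame of frame between -0.006 and 0.006 m and value of joint catch below 0.0015 m); the robot touches nothing.
It fails at once if the board is forced hard against the frame (more than 80 N; there is glass under it) (contact force between board and frame above 80 N).
It fails at once if another thing on the bench is moved by more than 25 mm (distance of any of clamp_a, masking_tape, measure, loose_pen from where it was at the start of the episode above 0.025 m).
It also fails if it takes over 45 s, if anything falls off the work surface, if the arm or the gripper's body presses on something with over 40 N, if the wrist force passes 120 N, or if a joint passes its speed limit or range.

ROBOT

A 6-joint arm with a two-finger parallel gripper is mounted at the origin on the work surface; the furniture and walls round the work are solid. World frame = base frame: x ahead of the robot, y to its left, z up, the work surface at z = 0. Lengths are in m, angles in rad, forces in N, time in s.
With the tool pointing down it reaches from about 0.225 to 0.875 m from the base axis. Payload 3.4 kg.
Tool frame: the origin (TCP) lies at the very end of the fingers, on their centre line; the grasp point (between the pads) lies 19 mm behind it; z points along the fingers, y is the direction in which the jaws open and shut (so a half turn about z gives the same grasp; the last joint's range is limited). The gripper opens to 85 mm and grips with 20 to 120 N. Pads are 22 mm wide; open, the fingers measure 114 mm over their backs; the gripper's body (76 mm by 85 mm) begins 54 mm behind the grasp point. The pads swing forward as they close: fully open they stand 13 mm farther back than shut.
Start: joints at [-1.233, 0.276, 1.505, -0, 1.361, -0.121], TCP at [0.255, -0.516, 0.231] pointing down, gripper open.
Joint ranges: [-2.89, 2.89], [-0.75, 2.08], [0.22, 2.7], [-1.18, 4.32], [0.11, 2.71], [-2.7, 2.7]. Speed limits (rad/s): [2.57, 2.57, 3.14, 3.14, 3.14, 3.14].

INTERFACE

Orientations are given as a unit quaternion [w, x, y, z].
In Python, from rig import manip gives the robot as it stands. The module is installed in compiled form; this text tells all that it offers.
- The arm moves only by the tool carry_out, never from a script. Its argument "moves" is one flat list of numbers, 5 for each row, row after row: the opening in per cent of the stroke, from 0 (shut) to 100 (fully open), then the shift along the world's x, y, z in cm, then the turn about the world's z in rad. A call has exactly 10 rows; each row shifts and turns the commanded pose from where the row before left it; what a row does not reach is not made up. A row lasts 1/10 s, in which the tool goes at most 50 mm and 8.59 degrees, less where a joint would pass 70% of its speed; a pose out of reach is approached as far as the arm can. A call is refused whole if a number of a shift passes 5 or a number of a turn 0.15, either way. A call with a gripper value outside its range is refused whole. The fingers move at their own pace and stop on an object; "squeeze" is the grip in N (left out, the last holds). Time passes only in rows, so rows that do not move let the fingers close, or fill a call up. It gives the time, the measured TCP pose, the force and the opening at its end, in the units of the state.
- manip.get_state(): the state, without advancing time (a new reading comes with each control period).
- manip.get_image(name): name is "scene" or "top"; returns the picture (384x512x3 uint8, red, green, blue); there is no depth.
- manip.camera_info(name): a dict with "fov_y" (degrees; the focal length in pixels is half the picture's height over the tangent of half this angle, whatever the lens; pixels are square), "cx", "cy" (the principal point, pixels), "rvec" (rotation vector, rad) and "tvec" (3), from world to camera coordinates, as OpenCV has them. Camera axes: x right, y down, z forward; pixel columns grow to the right and rows downward; lengths in m; the calibration is good to about 2 mm. A picture is of the moment at which its call begins. camera_info takes no time and is no camera call.
- manip.sign_off(): hands the job in, once; it reports no verdict.
The state is a dict: "clock": time; "qpos": joint angles; "qd": joint speeds; "effort": joint torques, N m; "position": TCP position; "ee_rot": TCP orientation; "contact_force": force on the tool from outside, world axes, zero at the start; "moment": the same for the moment, N m; "width": finger opening in m.
Only numpy, scipy, OpenCV 4.12 (cv2) and the standard library are available. Lean on these libraries where they do the work, as an engineer would, in place of code of your own. Each camera call takes 0.05 s, during which the arm holds its last target. There are 200 camera calls.

## Working session

There is one attempt and no reset: what is moved stays moved. The work goes in short steps, Python scripts to look and compute and a tool call to move; the robot and the scene stay as the last step left them, time stands still between calls to the robot, and variables do not carry over. Pictures are saved under pics/ and viewed, about 8 in all and at most 12, crops included, and the job is handed in when it is done.

Besides the shell and the picture viewer there is one more tool, called after "Emit:" in YAML: its name, and indented under it one key for each argument. carry_out: Moves the arm, as the interface text tells. Its arguments: {"type":"object","properties":{"moves":{"type":"array","items":{"type":"number"}},"squeeze":{"type":"number"}},"required":["moves"]}

```bash
mkdir -p pics; python3 - <<'E'
from rig import manip
import cv2
for n in("scene","top"):
    im=manip.get_image(n); cv2.imwrite(f"pics/{n}0.png",cv2.resize(im[:,:,::-1],(800,600),interpolation=cv2.INTER_CUBIC)); cv2.imwrite(f"raw_{n}.png",im[:,:,::-1])
    print(n,manip.camera_info(n))
print(manip.get_state())
E
```

```text
scene {'fov_y': 44.425550347696884, 'cx': 255.27946326480037, 'cy': 188.6197221794819, 'rvec': array([ 1.16375576, -2.14985535,  1.15350963]), 'tvec': array([0.13070644, 0.30392264, 1.04624235])}
top {'fov_y': 52.907476450942724, 'cx': 247.80152928548733, 'cy': 182.4223287462722, 'rvec': array([ 2.16917418, -2.1649387 ,  0.07815217]), 'tvec': array([-0.09316156,  0.39364364,  1.06244863])}
{'clock': 0.1, 'qpos': array([-1.23299273e+00,  2.76534827e-01,  1.50601074e+00, -1.26258731e-05,
        1.36072607e+00, -1.20973893e-01]), 'qd': array([ 1.25585491e-03, -1.53605132e-03, -5.08617543e-05,  5.02472181e-04,
        8.27266298e-05,  9.93504627e-04]), 'effort': array([ 1.63211513e-03, -4.17698157e+01, -2.46405047e+01, -9.16372778e-05,
        5.73500904e-03,  9.15562964e-06]), 'position': array([ 0.25448372, -0.51508145,  0.2305228 ]), 'ee_rot': array([-8.33892759e-04,  9.73804922e-01,  2.27383530e-01, -9.69717434e-05]), 'contact_force': array([-0.413408  ,  0.04455827, -0.88053056]), 'moment': array([ 0.01670998,  0.01169048, -0.00759475]), 'width': 0.08536431465690843}
```

View pics/scene0.png

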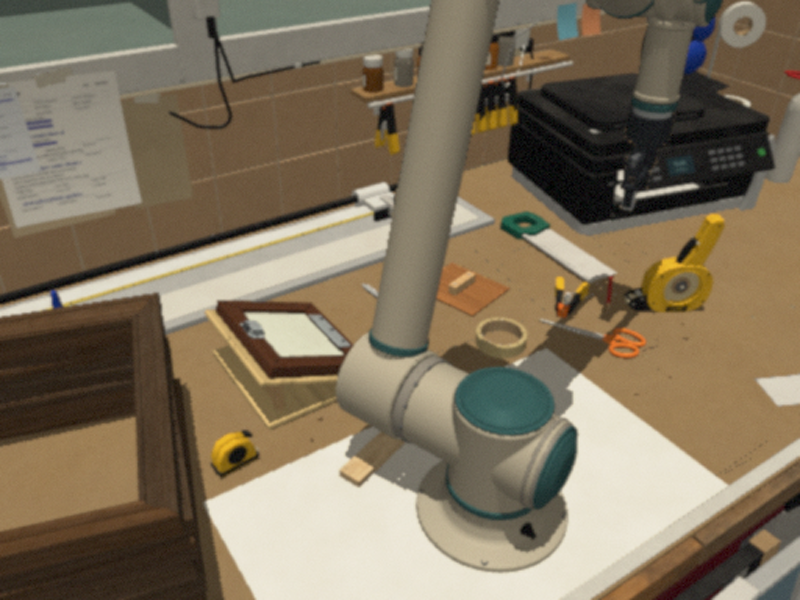

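View pics/top0.png

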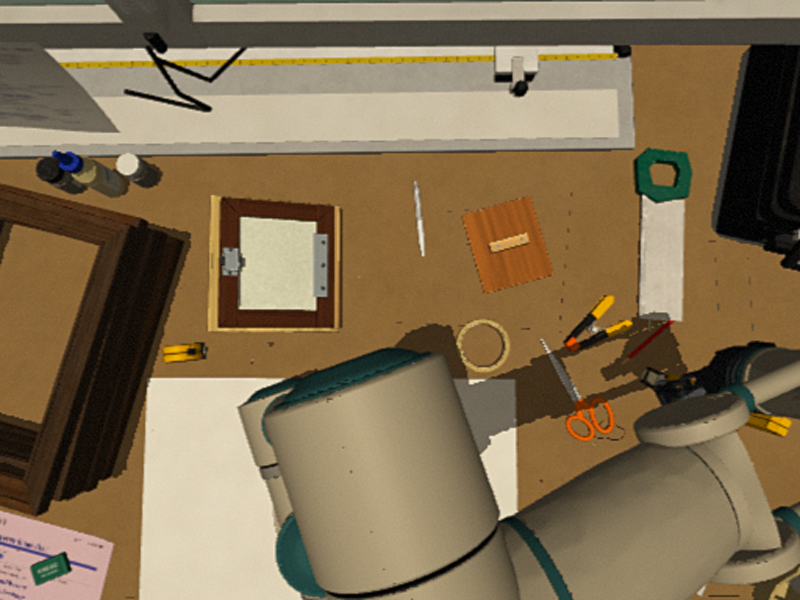

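```bash
cat > h.py <<'E'
import numpy as np, cv2
from rig import manip
def cam(n):
    c=manip.camera_info(n); f=192/np.tan(np.radians(c["fov_y"]/2))
    K=np.array([[f,0,c["cx"]],[0,f,c["cy"]],[0,0,1.]]); R=cv2.Rodrigues(c["rvec"])[0]
    return K,R,np.array(c["tvec"]).reshape(3)
def ray(n,uv):
    K,R,t=cam(n); d=R.T@np.linalg.inv(K)@np.array([uv[0],uv[1],1.]); return -R.T@t,d
def onz(n,uv,z):
    o,d=ray(n,uv); return o+d*(z-o[2])/d[2]
def tri(a,b):
    (o1,d1),(o2,d2)=ray("scene",a),ray("top",b)
    s=np.linalg.lstsq(np.c_[d1,-d2],o2-o1,rcond=None)[0]
    p,q=o1+s[0]*d1,o2+s[1]*d2; return (p+q)/2,np.linalg.norm(p-q)
def proj(n,P):
    K,R,t=cam(n); return cv2.projectPoints(np.atleast_2d(P).astype(float),R,t,K,None)[0][:,0]
E
python3 - <<'E'
from h import *
for n,(x0,y0,x1,y1),(bx,by,bX,bY) in (("scene",(130,185,235,275),(265,160,335,205)),("top",(125,115,225,220),(285,120,365,195))):
    im=cv2.imread(f"raw_{n}.png")
    c=cv2.resize(im[y0:y1,x0:x1],None,fx=5.5,fy=5.5,interpolation=cv2.INTER_CUBIC); cv2.imwrite(f"pics/fr_{n}.png",c)
    b=im[by:bY,bx:bX]; h=cv2.cvtColor(b,cv2.COLOR_BGR2HSV)
    print(n,"board/bench/batten hsv",h[h.shape[0]//2,::8].tolist())
E
python3 - <<'E'
import cv2,numpy as np
a=cv2.imread('pics/fr_scene.png');b=cv2.imread('pics/fr_top.png');print(a.shape,b.shape)
E
```

```text
scene board/bench/batten hsv [[20, 55, 134], [23, 55, 115], [14, 147, 139], [17, 120, 204], [17, 121, 114], [14, 163, 169], [14, 155, 168], [15, 144, 159], [18, 116, 154]]
top board/bench/batten hsv [[16, 149, 139], [16, 150, 143], [13, 199, 159], [13, 209, 154], [19, 52, 173], [18, 155, 204], [13, 207, 121], [13, 212, 153], [16, 162, 137], [16, 146, 141]]
(495, 578, 3) (578, 550, 3)
```

View pics/fr_scene.png

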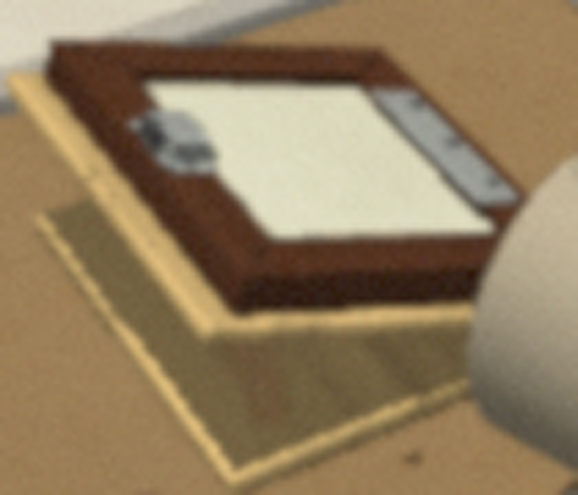

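View pics/fr_top.png

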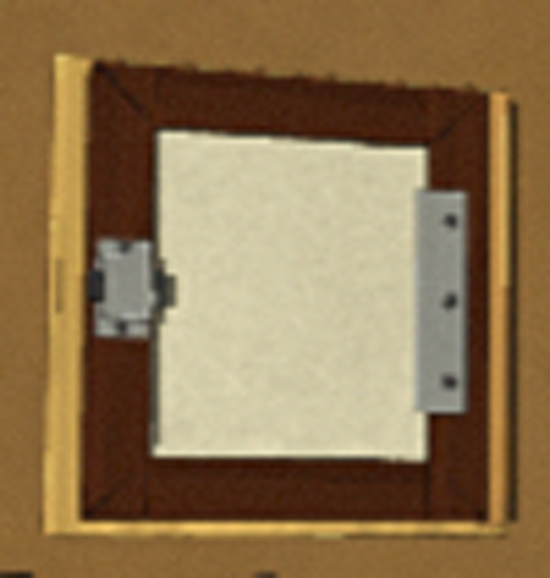

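```bash
cat > fr.py <<'E'
from h import *
from scipy.spatial.transform import Rotation as Ro
S=lambda p:((p[0]+.5)/5.5-.5+130,(p[1]+.5)/5.5-.5+185)
T=lambda p:((p[0]+.5)/5.5-.5+125,(p[1]+.5)/5.5-.5+115)
L=[((50,43),(95,62),(96.5,-108,23)),((380,50),(490,93),(-96.5,-108,23)),((240,283),(82,520),(96.5,108,23)),
((145,80),(157,130),(66.5,-78,23)),((272,240),(152,458),(66.5,78,23)),((374,88),(416,190),(-58.5,-55,25)),((487,207),(416,411),(-58.5,55,24))]
W=[];M=[]
for a,b,m in L:
    p,e=tri(S(a),T(b)); W.append(p);M.append(np.array(m)/1e3); print(m,p.round(4),"gap",round(e,4))
W=np.array(W);M=np.array(M)
R,r=Ro.align_vectors(W-W.mean(0),M-M.mean(0)); o=W.mean(0)-R.apply(M.mean(0))
F=R.as_matrix(); print("o",o.round(4),"\n",F.round(3)); print("res mm",((W-(R.apply(M)+o))*1e3).round(1).tolist())
print("tilt",np.degrees(np.arccos(F[2,2])),"yaw x",np.degrees(np.arctan2(F[1,0],F[0,0])))
# board & batten
for n,(x0,y0,x1,y1) in (("scene",(265,160,335,205)),("top",(285,120,365,195))):
    h=cv2.cvtColor(cv2.imread(f"raw_{n}.png")[y0:y1,x0:x1],cv2.COLOR_BGR2HSV)
    bt=((h[...,2]>175)&(h[...,1]<160)).astype(np.uint8)
    if n=="top":
        bd=((h[...,1]>175)|(bt>0)).astype(np.uint8)
        c=max(cv2.findContours(cv2.morphologyEx(bd,cv2.MORPH_CLOSE,np.ones((7,7))),0,2)[0],key=cv2.contourArea)
        P=np.array([onz(n,q+[x0,y0],.005)for q in cv2.boxPoints(cv2.minAreaRect(c))]); print("board",P.round(4).tolist(),P.mean(0),np.linalg.norm(np.diff(P,axis=0),axis=1))
    c=max(cv2.findContours(bt,0,2)[0],key=cv2.contourArea); q=cv2.boxPoints(cv2.minAreaRect(c))+[x0,y0]; print(n,"batten",q.round(1).tolist(),q.mean(0))
    if n=="scene": qs=q.mean(0)
    else:
        Q=np.array([onz(n,k,.025)for k in q]);print(Q.round(4).tolist(),np.linalg.norm(np.diff(Q,axis=0),axis=1)); print("tri",tri(qs,q.mean(0)))
E
python3 fr.py
```

```text
(96.5, -108, 23) [0.5317 0.1808 0.1171] gap 0.002
(-96.5, -108, 23) [0.5329 0.0028 0.0463] gap 0.0029
(96.5, 108, 23) [0.317  0.1811 0.1159] gap 0.0016
(66.5, -78, 23) [0.4997 0.1507 0.1039] gap 0.0061
(66.5, 78, 23) [0.3463 0.152  0.1071] gap 0.0024
(-58.5, -55, 25) [0.4792 0.0351 0.0663] gap 0.0003
(-58.5, 55, 24) [0.3702 0.0331 0.0605] gap 0.0034
o [0.4242 0.0984 0.0605] 
 [[-0.006 -1.     0.002]
 [ 0.934 -0.006 -0.358]
 [ 0.358 -0.     0.934]]
res mm [[0.0, -0.1, 0.5], [0.1, 2.1, -1.2], [1.3, 1.4, -0.6], [-2.2, -2.0, -1.9], [0.4, 0.2, 1.4], [-0.3, 0.0, 3.3], [0.6, -1.7, -1.5]]
tilt 20.958752323110737 yaw x 90.33984079355763
scene batten [[286.8, 180.8], [301.2, 171.2], [303.8, 175.2], [289.5, 184.7]] [295.30768919 177.96153831]
board [[0.5244, -0.2258, 0.005], [0.5621, -0.3535, 0.005], [0.4158, -0.3925, 0.005], [0.3788, -0.2664, 0.005]] [ 0.47028563 -0.30954024  0.005     ] [0.13308745 0.15138831 0.13141867]
top batten [[312.8, 155.3], [336.9, 148.6], [338.5, 154.3], [314.4, 161.0]] [325.64469481 154.82091904]
[[0.4691, -0.2734, 0.025], [0.4879, -0.3406, 0.025], [0.4719, -0.3447, 0.025], [0.4531, -0.2776, 0.025]] [0.06974833 0.01649113 0.06965066]
tri (array([ 0.47024937, -0.30786216,  0.02883365]), np.float64(0.001242141546702769))
```

Emit:
carry_out:
  moves: [100,2.1,2.25,-0.5,0.138,100,2.1,2.25,-0.5,0.138,100,2.1,2.25,-0.5,0.138,100,2.1,2.25,-0.5,0.138,100,2.1,2.25,-0.5,0.138,100,2.1,2.25,-0.5,0.138,100,2.1,2.25,-0.5,0.138,100,2.1,2.25,-0.5,0.138,100,2.1,2.25,-0.5,0.138,100,2.1,2.25,-0.5,0.138]
  squeeze: 25

```text
clock: 1.1
position: [0.4651, -0.2894, 0.1807]
ee_rot: [-0.0, 0.604, 0.797, 0.0]
contact_force: [0.2, 0.1, 0.6]
width: 0.0855
```

Emit:
carry_out:
  moves: [100,0,0,-3,0,100,0,0,-3,0,100,0,0,-3,0,100,0,0,-3,0,100,0,0,-3,0,100,0,0,-1.5,0,100,0,0,-0.65,0,10,0,0,0,0,10,0,0,0,0,10,0,0,0,0]
  squeeze: 25

```text
clock: 2.1
position: [0.4654, -0.2912, 0.0109]
ee_rot: [0.001, 0.606, 0.795, 0.0]
contact_force: [-0.3, 0.6, -0.0]
width: 0.044
```

Emit:
carry_out:
  moves: [10,0,0,0,0,10,0,0,0,0,10,0,0,0,0,10,0,0,0,0,10,0,0,0,0,10,0,0,1,0,10,0,0,2,0,10,0,0,3,0,10,0,0,3,0,10,0,0,2,0]

```text
clock: 3.1
position: [0.4648, -0.2908, 0.122]
ee_rot: [0.001, 0.606, 0.795, -0.0]
contact_force: [-0.4, -0.3, -2.2]
width: 0.0171
```

```bash
python3 - <<'E'
from h import *
s=manip.get_state(); print(s["clock"],s["position"],s["contact_force"],s["moment"],s["width"])
a=manip.get_image("scene")[140:260,200:370,::-1]; b=manip.get_image("top")[90:220,250:400,::-1]
a=cv2.resize(a,(400,int(400*120/170)),interpolation=2);b=cv2.resize(b,(400,int(400*130/150)),interpolation=2)
o=np.zeros((350,800,3),np.uint8);o[:a.shape[0],:400]=a;o[:b.shape[0],400:]=b;cv2.imwrite("pics/grip.png",o)
E
```

```text
3.1 [ 0.46478926 -0.29079021  0.12196005] [-0.42171146 -0.29872253 -2.21761961] [-0.03075891 -0.02569085  0.00973086] 0.01708260449983263
```

View pics/grip.png

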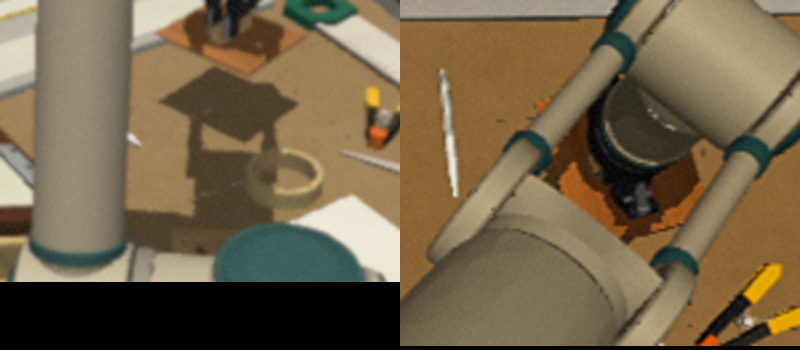

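Emit:
carry_out:
  moves: [10,0,0.5,1.0,0,10,-0.4,1.5,1.0,-0.03,10,-0.4,2.5,1.0,-0.03,10,-0.4,3,1.0,-0.03,10,-0.4,3,1.0,-0.03,10,-0.4,3,0.5,-0.03,10,-0.4,3,0,-0.03,10,-0.4,3,0,-0.03,10,-0.4,3,0,-0.03,10,-0.4,3,0,-0.025]

```text
clock: 4.2
position: [0.427, -0.0338, 0.1737]
ee_rot: [-0.001, 0.707, 0.708, -0.001]
contact_force: [0.0, 0.1, -2.3]
width: 0.0173
```

Emit:
carry_out:
  moves: [10,-0.4,3,0,0,10,0,3,0,0,10,0,3,0,0,10,0,3,0,0,10,0,2,0,0,10,0,1,0,0,10,0,0.5,0,0,10,0,0,0,0,10,0,0,0,0,10,0,0,0,0]

```text
clock: 5.2
position: [0.4247, 0.1186, 0.1747]
ee_rot: [0.0, 0.706, 0.708, -0.0]
contact_force: [-0.0, -0.7, -2.8]
width: 0.0174
```

```bash
python3 - <<'E'
from h import *
s=manip.get_state(); print(s["clock"],s["position"],s["ee_rot"],s["contact_force"],s["moment"],s["width"])
a=manip.get_image("scene")[120:290,100:310,::-1]; b=manip.get_image("top")[90:250,100:270,::-1]
a=cv2.resize(a,(400,int(400*170/210)),interpolation=2);b=cv2.resize(b,(400,int(400*160/170)),interpolation=2)
o=np.zeros((380,800,3),np.uint8);o[:a.shape[0],:400]=a;o[:b.shape[0],400:]=b;cv2.imwrite("pics/over.png",o)
E
```

```text
5.2 [0.42467281 0.11860149 0.1747446 ] [ 9.86967418e-05  7.06446437e-01  7.07766470e-01 -2.15234083e-04] [-0.01102175 -0.71998516 -2.83113851] [ 0.01423675  0.03920745 -0.0158358 ] 0.017396847899579487
```

View pics/over.png

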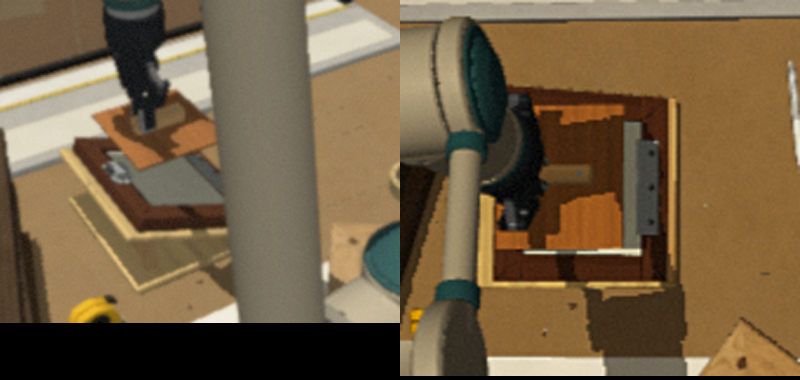

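```bash
python3 - <<'E'
from h import *
for p in ((194.8,134.2),(194.8,195.8)): print(onz("top",p,.1685))
E
```

```text
[0.49796258 0.03435027 0.1685    ]
[0.34778952 0.0320849  0.1685    ]
```

Emit:
carry_out:
  moves: [10,0,0.4,-0.5,0,10,0,0.4,-0.5,0,10,0,0,-0.5,0,10,0,0,-0.5,0,10,0,0,-0.5,0,10,0,0,-0.4,0,10,0,0,-0.3,0,10,0,0,-0.3,0,10,0,0,0,0,10,0,0,0,0]

```text
clock: 6.3
position: [0.4246, 0.1273, 0.14]
ee_rot: [0.0, 0.706, 0.708, -0.0]
contact_force: [-0.7, -0.1, 0.1]
width: 0.0173
```

Emit:
carry_out:
  moves: [10,0,-0.05,-0.2,0,10,0,-0.05,-0.2,0,10,0,-0.05,-0.2,0,10,0,-0.05,-0.2,0,10,0,-0.05,-0.2,0,10,0,0,0,0,10,0,0,0,0,10,0,0,0,0,10,0,0,0,0,10,0,0,0,0]

```text
clock: 7.3
position: [0.4246, 0.1242, 0.1296]
ee_rot: [0.0, 0.706, 0.708, -0.001]
contact_force: [-1.9, -4.2, 3.3]
width: 0.0177
```

```bash
python3 - <<'E'
from h import *
s=manip.get_state(); print(s["clock"],s["position"],s["ee_rot"],s["contact_force"],s["moment"],s["width"])
a=manip.get_image("scene")[120:290,100:310,::-1]; b=manip.get_image("top")[90:250,100:270,::-1]
a=cv2.resize(a,(400,int(400*170/210)),interpolation=2);b=cv2.resize(b,(400,int(400*160/170)),interpolation=2)
o=np.zeros((380,800,3),np.uint8);o[:a.shape[0],:400]=a;o[:b.shape[0],400:]=b;cv2.imwrite("pics/t1.png",o)
E
```

```text
7.3 [0.4245903  0.12417036 0.1295898 ] [ 4.57238206e-04  7.05920895e-01  7.08290292e-01 -5.85454043e-04] [-1.90376404 -4.17784946  3.31483772] [-0.55507873  0.2738764   0.09167   ] 0.017663693518959578
```

View pics/t1.png

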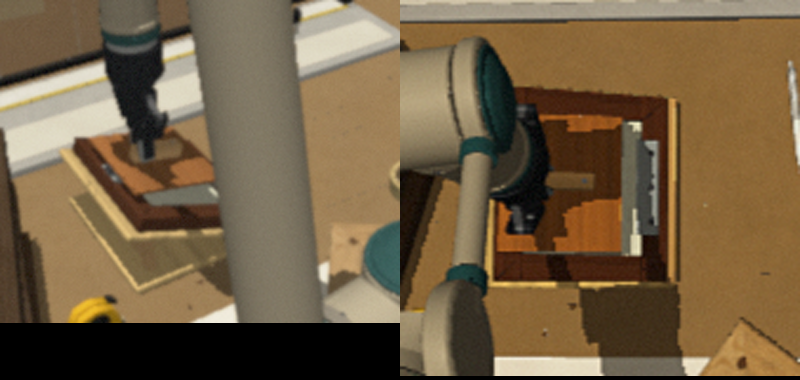

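Emit:
carry_out:
  moves: [10,0,0,-0.2,0,10,0,0,-0.2,0,10,0,0,-0.2,0,10,0,0,-0.2,0,10,0,0,-0.2,0,10,0,0,0,0,10,0,0,0,0,10,0,0,0,0,10,0,0,0,0,10,0,0,0,0]

```text
clock: 8.4
position: [0.4246, 0.1239, 0.1195]
ee_rot: [0.001, 0.706, 0.708, -0.001]
contact_force: [-0.6, -5.8, 2.4]
width: 0.0173
```

```bash
python3 - <<'E'
from h import *
s=manip.get_state(); print(s["clock"],s["position"],s["ee_rot"],s["contact_force"],s["moment"],s["width"])
b=manip.get_image("top")[120:220,130:250,::-1]
b=cv2.resize(b,(720,600),interpolation=2)
cv2.imwrite("pics/t2.png",b)
E
```

```text
8.4 [0.42455309 0.1239345  0.11954126] [ 6.05668289e-04  7.05839375e-01  7.08371219e-01 -7.91592898e-04] [-0.59519792 -5.75230206  2.43424384] [-0.64678821  0.29173829  0.03745549] 0.017333214741965818
```

View pics/t2.png

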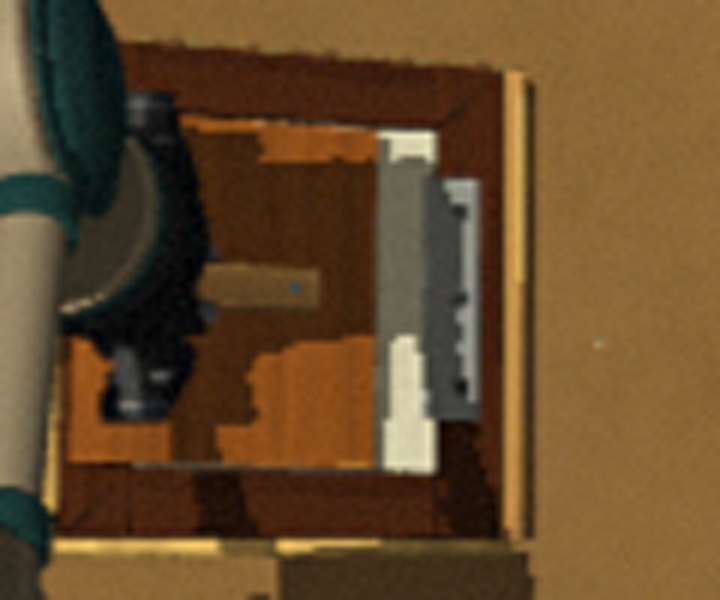

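```bash
cat > ang.py <<'E'
from h import *
import sys
u,v1,v2,ty,tz=map(float,sys.argv[1:6])
py,pz=ty,tz+.005
best=min(np.arange(.04,.13,.0005),key=lambda z:abs(np.hypot(onz("top",(u,(v1+v2)/2),z)[1]-py,z-pz)-.0842))
A,B=onz("top",(u,v1),best),onz("top",(u,v2),best);print("edge top",A,B,"width",np.linalg.norm(A-B))
a=np.arctan2(pz-best,py-(A+B)[1]/2)-np.arctan2(11,83.5);print("world angle",np.degrees(a))
Y,Z=(A+B)[1]/2+.005*np.sin(a),best-.005*np.cos(a)   # bottom edge
y,z=Y-.099,Z-.0605;c,s=np.cos(np.radians(22)),np.sin(np.radians(22))
print("bottom edge in frame x,z mm",1e3*(c*y+s*z),1e3*(-s*y+c*z))
E
python3 ang.py 192.8 141.7 197.3 .1239 .1195
```

```text
edge top [0.4968273  0.05328884 0.0805    ] [0.34866158 0.05098457 0.0805    ] width 0.14818364103427442
world angle 24.008845709987877
bottom edge in frame x,z mm -35.78348922080543 31.102049065562714
```

Emit:
carry_out:
  moves: [10,0,0,-0.1,0,10,0,0,-0.1,0,10,0,0,-0.1,0,10,0,0,-0.05,0,10,0,0,0,0,10,0,0,0,0,10,0,0,0,0,10,0,0,0,0,10,0,0,0,0,10,0,0,0,0]

```text
clock: 9.45
position: [0.4247, 0.1236, 0.117]
ee_rot: [0.001, 0.706, 0.709, -0.001]
contact_force: [-2.5, -7.4, 11.6]
width: 0.0171
```

```bash
python3 - <<'E'
from h import *
s=manip.get_state(); print(s["clock"],s["position"],s["ee_rot"],s["contact_force"],s["moment"],s["width"])
b=manip.get_image("top")[120:220,130:250,::-1]
cv2.imwrite("t3raw.png",b)
h=cv2.cvtColor(np.ascontiguousarray(b),cv2.COLOR_BGR2HSV)
for r in (24,26,30,66,70,74): print(r,[tuple(x) for x in h[r,55:75].tolist()])
cv2.imwrite("pics/t3.png",cv2.resize(b,(720,600),interpolation=2))
E
```

```text
9.45 [0.42467287 0.12364111 0.11704579] [ 0.00105177  0.70570758  0.708502   -0.00079152] [-2.45307459 -7.40153268 11.56236119] [-0.8800255   0.63215119  0.11292913] 0.01710597758941045
24 [(15, 218, 132), (14, 202, 129), (13, 206, 126), (14, 210, 129), (13, 205, 133), (13, 209, 139), (14, 210, 157), (14, 116, 121), (24, 50, 107), (26, 53, 191), (25, 50, 216), (25, 51, 212), (24, 53, 212), (25, 54, 212), (26, 47, 213), (25, 50, 220), (25, 51, 221), (21, 72, 145), (10, 164, 76), (10, 208, 71)]
26 [(13, 211, 133), (14, 213, 129), (13, 222, 122), (13, 200, 129), (13, 208, 131), (14, 221, 135), (14, 208, 157), (16, 120, 123), (25, 55, 111), (25, 55, 196), (25, 51, 211), (26, 59, 150), (24, 56, 113), (25, 61, 109), (23, 57, 112), (24, 57, 120), (26, 53, 198), (20, 70, 146), (10, 150, 80), (9, 206, 73)]
30 [(14, 216, 66), (14, 203, 64), (14, 196, 60), (13, 208, 60), (13, 228, 65), (13, 209, 72), (13, 196, 73), (23, 77, 99), (26, 56, 109), (24, 51, 105), (26, 58, 105), (26, 53, 106), (23, 66, 105), (25, 57, 111), (26, 57, 108), (21, 40, 89), (36, 18, 69), (42, 18, 70), (35, 23, 120), (36, 1
[... 237 characters left out ...]
, 224), (25, 30, 188), (21, 17, 108), (33, 38, 68), (18, 19, 67), (39, 25, 70)]
70 [(13, 205, 132), (13, 206, 134), (14, 210, 129), (13, 215, 127), (13, 208, 131), (14, 217, 129), (13, 184, 125), (20, 85, 111), (29, 53, 192), (24, 49, 220), (25, 51, 214), (26, 51, 211), (24, 52, 214), (24, 51, 212), (26, 54, 209), (24, 54, 214), (24, 53, 216), (24, 67, 130), (12, 135, 32), (11, 162, 22)]
74 [(14, 212, 131), (12, 203, 133), (13, 214, 125), (13, 205, 127), (14, 209, 128), (14, 217, 129), (14, 190, 121), (18, 81, 110), (24, 50, 183), (26, 48, 217), (25, 54, 219), (26, 50, 218), (24, 52, 215), (24, 50, 214), (26, 49, 210), (24, 51, 217), (27, 48, 219), (22, 62, 132), (13, 158, 42), (4, 202, 29)]
```

View pics/t3.png

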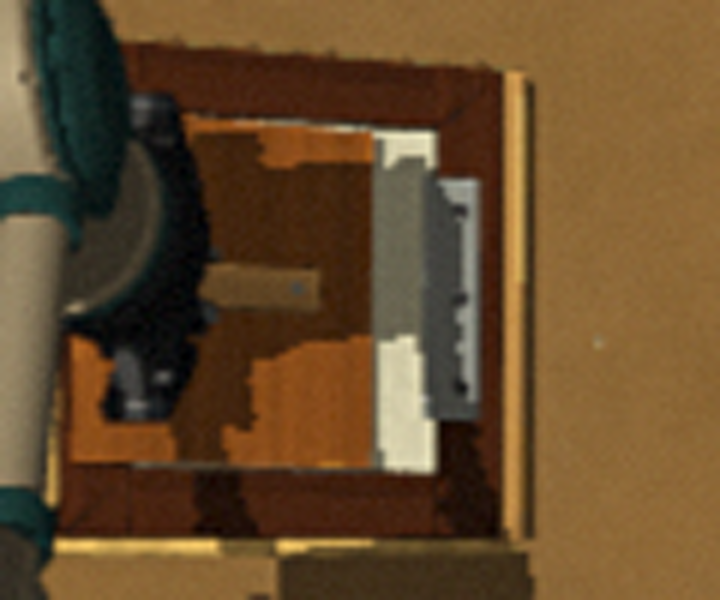

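```bash
for u in 191.7 192.3; do python3 ang.py $u 141.7 197.5 .1236 .117; done
```

```text
edge top [0.49870555 0.05780254 0.071     ] [0.34860924 0.05542968 0.071     ] width 0.15011506573727912
world angle 29.78008283559825
bottom edge in frame x,z mm -34.687432406548666 20.6587399019737
edge top [0.49811192 0.05569211 0.074     ] [0.3484609  0.05334726 0.074     ] width 0.14966939434804993
world angle 27.28851771035917
bottom edge in frame x,z mm -35.72338386805904 24.200884620731383
```

Emit:
carry_out:
  moves: [10,0,0,-0.05,0,10,0,0,-0.05,0,10,0,0,-0.05,0,10,0,0,-0.05,0,10,0,0,0,0,10,0,0,0,0,10,0,0,0,0,10,0,0,0,0,10,0,0,0,0,10,0,0,0,0]

```text
clock: 10.5
position: [0.4247, 0.1234, 0.1152]
ee_rot: [0.001, 0.706, 0.709, -0.001]
contact_force: [-3.6, -8.5, 12.8]
width: 0.0176
```

```bash
cat > edge.py <<'E'
from h import *
import subprocess
s=manip.get_state(); p=s["position"]; print(s["clock"],p.round(4),s["contact_force"].round(1),s["moment"].round(2),s["width"].round(4))
im=manip.get_image("top"); cv2.imwrite("last.png",im[:,:,::-1])
h=cv2.cvtColor(im,cv2.COLOR_RGB2HSV).astype(float)
us=[]
for r in list(range(143,147))+list(range(184,196)):
    sat=h[r,180:215,1]; i=np.where((sat[:-1]>=130)&(sat[1:]<130))[0]
    if len(i): i=i[0]; us.append(180+i+(sat[i]-130)/(sat[i]-sat[i+1]))
print("edge u",np.round(us,1)); u=np.median(us)
print(subprocess.run(["python3","ang.py",str(u),"141.7","197.5",str(p[1]),str(p[2])],capture_output=True,text=True).stdout)
E
python3 edge.py
```

```text
Traceback (most recent call last):
  File "edge.py", line 3, in <module>
    s=manip.get_state(); p=s["position"]; print(s["clock"],p.round(4),s["contact_force"].round(1),s["moment"].round(2),s["width"].round(4))
                                                                                                                       ^^^^^^^^^^^^^^^^
AttributeError: 'float' object has no attribute 'round'
```

```bash
sed -i 's/,s\["width"\].round(4)/,s["width"]/' edge.py; python3 edge.py
```

```text
10.5 [0.4247 0.1234 0.1152] [-3.6 -8.5 12.8] [-0.99  0.65  0.13] 0.017577452804790845
edge u [191.1 191.2 191.2 191.1 190.7 190.7 190.7 190.8 190.7 190.8 190.8 190.7
 190.8 190.7 190.8 190.7]
edge top [0.49999105 0.06142725 0.0645    ] [0.34893237 0.05900607 0.0645    ] width 0.15107808413698035
world angle 33.88976208337351
bottom edge in frame x,z mm -33.430712671561146 13.344500839597515
```

Emit:
carry_out:
  moves: [10,0,0,0.2,0,10,0,-0.1,0,0,10,0,-0.2,-0.1,0,10,0,-0.25,-0.1,0,10,0,-0.25,-0.1,0,10,0,-0.25,-0.1,0,10,0,-0.25,-0.1,0,10,0,-0.25,-0.1,0,10,0,-0.25,-0.1,0,10,0,0,0,0]

```text
clock: 11.55
position: [0.4245, 0.1066, 0.1092]
ee_rot: [-0.0, 0.706, 0.708, -0.0]
contact_force: [-0.1, 1.1, -1.6]
width: 0.0173
```

```bash
python3 edge.py
```

```text
11.55 [0.4245 0.1066 0.1092] [-0.1  1.1 -1.6] [ 0.07 -0.01  0.03] 0.01731984931942516
edge u [197.5 197.8 197.7 197.7 197.6 197.6 197.5 197.5 197.6 197.5 197.3 197.4
 197.4 197.3 197.3 197.2]
edge top [0.50096525 0.0438468  0.0595    ] [0.34921817 0.04165404 0.0595    ] width 0.15176292106618322
world angle 33.07641034129503
bottom edge in frame x,z mm -51.567720454252 15.237420921484047
```

Emit:
carry_out:
  moves: [10,0,-0.15,-0.1,0,10,0,-0.15,-0.06,0,10,0,-0.15,-0.06,0,10,0,-0.15,-0.06,0,10,0,-0.15,-0.06,0,10,0,-0.15,-0.06,0,10,0,-0.15,-0.06,0,10,0,-0.1,-0.04,0,10,0,0,0,0,10,0,0,0,0]

```text
clock: 12.6
position: [0.4248, 0.1008, 0.1067]
ee_rot: [-0.003, 0.707, 0.707, 0.005]
contact_force: [-4.3, 17.7, 17.1]
width: 0.0172
```

```bash
python3 edge.py; python3 -c "
import cv2
b=cv2.imread('last.png')[120:220,130:250];cv2.imwrite('pics/t4.png',cv2.resize(b,(720,600),interpolation=2))"
```

```text
12.6 [0.4248 0.1008 0.1067] [-4.3 17.7 17.1] [2.84 0.92 0.15] 0.017162417379358117
edge u [199.7 200.1 199.8 199.8 199.4 199.4 199.4 199.4 199.4 199.5 199.6 199.6
 199.5 199.5 199.6 199.6]
edge top [0.50165244 0.03884883 0.056     ] [0.34940487 0.03672064 0.056     ] width 0.1522624484111653
world angle 33.96655823512277
bottom edge in frame x,z mm -57.4068310946017 13.867970519178492
```

View pics/t4.png

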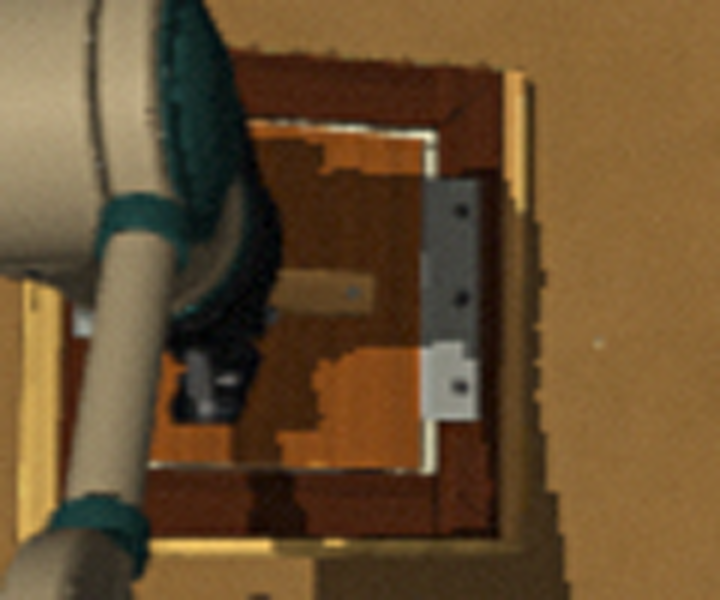

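```bash
python3 - <<'E'
import cv2
from h import *
for f in("last.png","raw_top.png"):
    im=cv2.imread(f)
    h=cv2.cvtColor(im,cv2.COLOR_BGR2HSV)
    for r in (145,148,152,170,186,192,195): print(r,' '.join('%d/%d'%(h[r,c,1],h[r,c,2]) for c in range(195,212)))
def P(x,y,z):
    x,y,z=x/1e3,y/1e3,z/1e3; return np.array([.4244-y,.099+.927*x-.3746*z,.0605+.3746*x+.927*z])
for n,p in dict(lipin=(-58.5,0,25),lipinlow=(-58.5,0,23),lipout=(-80,0,25),wallseat=(-66.5,70,14),wallrim=(-66.5,70,23),lipA=(-58.5,-55,25),lipB=(-58.5,55,25)).items(): print(n,proj("top",P(*p)))
E
```

```text
145 202/120 215/121 203/132 210/135 215/133 109/112 49/186 64/140 163/78 195/76 200/70 202/67 189/70 203/74 214/74 192/73 191/76
148 205/122 205/122 216/125 220/130 211/132 118/112 46/189 67/144 156/80 210/74 215/70 216/66 202/43 207/37 175/35 247/30 180/34
152 220/58 233/57 202/63 212/65 202/72 86/62 23/67 12/66 19/67 27/67 32/71 15/68 14/73 26/69 42/55 124/37 189/35
170 201/61 200/60 197/66 212/66 204/65 57/72 18/69 22/69 26/69 27/67 24/53 8/32 23/34 20/65 58/57 185/29 204/30
186 192/130 204/124 202/126 220/130 195/145 38/166 12/154 18/142 25/144 19/145 21/144 18/142 18/143 21/149 34/90 143/34 206/31
192 217/128 200/125 210/124 217/127 189/120 78/114 52/205 64/136 202/62 212/71 199/78 228/67 206/68 223/64 207/69 232/44 201/33
195 207/128 202/124 205/127 217/128 188/121 85/117 51/200 60/137 178/66 206/73 198/72 199/68 200/69 191/68 192/69 191/72 225/42
145 51/206 51/209 53/210 51/207 48/207 53/212 51/214 72/141 168/76 198/71 200/70 212/65 195/68 222/70 189/73 183/71 199/73
148 53/207 53/210 51/207 51/206 50/210 53/211 50/210 68/139 163/78 231/65 220/66 222/61 216/66 198/67 205/72 21
[... 181 characters left out ...]
18/145 20/141 19/137 20/141 16/109 20/64 24/75 20/129 29/96 153/65 206/67
186 52/207 52/212 50/213 50/215 51/217 29/185 17/146 20/140 20/139 23/142 18/142 20/140 18/141 18/145 34/97 162/63 207/69
192 52/210 54/212 50/214 50/208 54/208 47/212 51/222 69/133 183/64 218/68 207/75 199/73 189/70 207/64 199/68 200/69 227/63
195 50/215 51/213 51/209 50/211 52/207 51/217 49/225 69/136 194/59 215/70 201/75 184/68 204/65 192/69 193/70 205/66 194/71
lipin [[200.11236219 169.57059741]]
lipinlow [[199.93201126 169.6547828 ]]
lipout [[207.85596835 169.93914101]]
wallseat [[201.65227588 195.8010805 ]]
wallrim [[202.47894086 195.63244953]]
lipA [[200.39301523 149.39454828]]
lipB [[199.82903626 189.9388001 ]]
```

Emit:
carry_out:
  moves: [10,0,0.4,0.1,0,10,0,0.4,0.2,0,10,0,0.15,0.1,0,10,0,0,0,0,10,0,0,-0.1,0,10,0,0,-0.1,0,10,0,0,0,0,10,0,0,0,0,10,0,0,0,0,10,0,0,0,0]

```text
clock: 13.65
position: [0.4247, 0.1049, 0.1063]
ee_rot: [0.0, 0.706, 0.708, 0.0]
contact_force: [0.5, 0.2, -1.6]
width: 0.0171
```

```bash
python3 edge.py
```

```text
13.65 [0.4247 0.1049 0.1063] [ 0.5  0.2 -1.6] [-0.01 -0.   -0.03] 0.0171166659137942
edge u [198.1 198.8 198.8 198.7 198.2 198.1 198.1 198.1 198.  198.1 198.  198.1
 198.2 198.1 198.1 198.1]
edge top [0.50175398 0.04281863 0.0555    ] [0.34942297 0.04063862 0.0555    ] width 0.15234660419002014
world angle 33.96633925201523
bottom edge in frame x,z mm -53.93744348784124 11.92696805178797
```

Emit:
carry_out:
  moves: [10,0,0,-0.05,0,10,0,0,-0.05,0,10,0,0,-0.05,0,10,0,0,-0.05,0,10,0,0,-0.05,0,10,0,0,0,0,10,0,0,0,0,10,0,0,0,0,10,0,0,0,0,10,0,0,0,0]

```text
clock: 14.7
position: [0.4247, 0.105, 0.1042]
ee_rot: [0.0, 0.706, 0.708, 0.0]
contact_force: [-2.6, 0.7, 5.7]
width: 0.0174
```

Emit:
carry_out:
  moves: [10,0,0,0.05,0,10,0,-0.12,-0.05,0,10,0,-0.12,-0.05,0,10,0,-0.12,-0.05,0,10,0,-0.12,-0.05,0,10,0,-0.12,-0.05,0,10,0,-0.12,-0.05,0,10,0,0,0,0,10,0,0,0,0,10,0,0,0,0]

```text
clock: 15.7
position: [0.4247, 0.0978, 0.1013]
ee_rot: [0.0, 0.706, 0.708, 0.0]
contact_force: [-0.7, -0.2, -1.5]
width: 0.0177
```

```bash
python3 edge.py
```

```text
15.7 [0.4247 0.0978 0.1013] [-0.7 -0.2 -1.5] [-0.03 -0.03 -0.  ] 0.01768410100774611
edge u [200.2 199.4 199.4 199.4 199.3 199.4 199.4 201.4 200.9 201.  200.9 201. ]
edge top [0.50352791 0.03949998 0.0465    ] [0.34988563 0.03736175 0.0465    ] width 0.15365715839825334
world angle 37.743198676649854
bottom edge in frame x,z mm -60.04658655922344 4.896586589843734
```

Emit:
carry_out:
  moves: [10,0,-0.1,-0.04,0,10,0,-0.1,-0.04,0,10,0,-0.05,-0.02,0,10,0,0,0,0,10,0,0,0,0,10,0,0,0,0,10,0,0,0,0,10,0,0,0,0,10,0,0,0,0,10,0,0,0,0]

```text
clock: 16.75
position: [0.4246, 0.0952, 0.1003]
ee_rot: [-0.0, 0.706, 0.708, 0.0]
contact_force: [0.4, 0.0, -1.6]
width: 0.0176
```

```bash
python3 edge.py
```

```text
16.75 [0.4246 0.0952 0.1003] [ 0.4  0.  -1.6] [ 0.09 -0.    0.02] 0.017569878250407584
edge u [200.5 199.4 199.4 199.4 199.3 199.3 199.4 204.3]
edge top [0.50451613 0.04141119 0.0415    ] [0.3501358  0.03924724 0.0415    ] width 0.15439549699241706
world angle 41.781065334654
bottom edge in frame x,z mm -59.82399652885867 -0.3429930337176639
```

Emit:
carry_out:
  moves: [10,0,0.1,-0.1,0,10,0,0.1,-0.1,0,10,0,0.1,-0.1,0,10,0,0.1,-0.1,0,10,0,0.1,-0.1,0,10,0,0.1,-0.1,0,10,0,0.1,-0.1,0,10,0,0,0,0,10,0,0,0,0,10,0,0,0,0]

```text
clock: 17.8
position: [0.4251, 0.1005, 0.0946]
ee_rot: [0.002, 0.705, 0.709, -0.001]
contact_force: [-2.1, -6.3, 12.5]
width: 0.0177
```

```bash
python3 edge.py|head -2
```

```text
17.8 [0.4251 0.1005 0.0946] [-2.1 -6.3 12.5] [-1.49  0.56 -0.03] 0.017727878867369987
edge u [200.8 199.4 199.3 199.4 199.4 199.4 199.4 202.9]
```

Emit:
carry_out:
  moves: [10,0,0.08,-0.1,0,10,0,0.08,-0.1,0,10,0,0.08,-0.1,0,10,0,0.08,-0.1,0,10,0,0,0,0,10,0,0,0,0,10,0,0,0,0,10,0,0,0,0,10,0,0,0,0,10,0,0,0,0]

```text
clock: 18.85
position: [0.4256, 0.1042, 0.0901]
ee_rot: [0.002, 0.706, 0.709, -0.0]
contact_force: [1.1, -5.4, 6.6]
width: 0.0171
```

```bash
python3 edge.py|head -2
```

```text
18.85 [0.4256 0.1042 0.0901] [ 1.1 -5.4  6.6] [-1.24  0.13  0.03] 0.017051627964852194
edge u [199.3 199.4 199.4 199.4 199.4 199.4 203. ]
```

Emit:
carry_out:
  moves: [10,0,0.04,-0.1,0,10,0,0.04,-0.1,0,10,0,0,0,0,10,0,0,0,0,10,0,0,0,0,10,0,0,0,0,10,0,0,0,0,10,0,0,0,0,10,0,0,0,0,10,0,0,0,0]

```text
clock: 19.9
position: [0.4256, 0.1057, 0.0879]
ee_rot: [0.001, 0.706, 0.708, 0.0]
contact_force: [-0.6, -3.7, 6.4]
width: 0.0171
```

Emit:
carry_out:
  moves: [10,0,0.04,-0.1,0,10,0,0.04,-0.1,0,10,0,0,0,0,10,0,0,0,0,10,0,0,0,0,10,0,0.04,-0.1,0,10,0,0,0,0,10,0,0,0,0,10,0,0,0,0,10,0,0,0,0]

```text
clock: 20.9
position: [0.4256, 0.1057, 0.0878]
ee_rot: [0.002, 0.705, 0.709, -0.0]
contact_force: [-6.3, -8.8, 32.0]
width: 0.0175
```

```bash
python3 edge.py|head -2; python3 -c "
import cv2
from h import *
a=manip.get_image('scene')[170:290,110:240,::-1];b=cv2.imread('last.png')[120:220,110:230]
o=np.zeros((370,800,3),np.uint8);o[:369,:400]=cv2.resize(a,(400,369),interpolation=2);o[:333,400:]=cv2.resize(b,(400,333),interpolation=2);cv2.imwrite('pics/t5.png',o)"
```

```text
20.9 [0.4256 0.1057 0.0878] [-6.3 -8.8 32. ] [-1.59  1.3  -0.03] 0.01750467184161057
edge u [199.4 199.4 199.4 199.4 199.4 199.5 202.8]
```

View pics/t5.png

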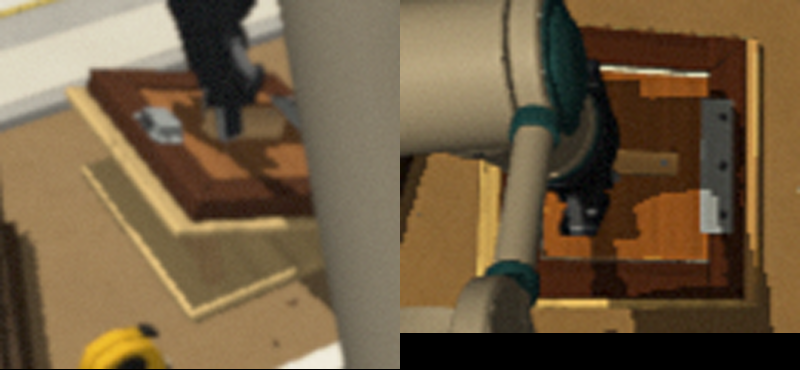

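Emit:
carry_out:
  moves: [10,0,-0.05,0.15,0,10,0,-0.05,0.12,0,10,0,0,0,0,60,0,0,0,0,60,0,0,0,0,60,0,0,0,0,60,0,0,0.2,0,60,0,0,1,0,60,0,0,3,0,60,0,0,4,0]

```text
clock: 22.0
position: [0.4232, 0.1064, 0.1691]
ee_rot: [-0.001, 0.706, 0.708, -0.002]
contact_force: [0.4, 0.1, -0.4]
width: 0.0512
```

Emit:
carry_out:
  moves: [60,0,-3,3,0,60,0,-4,3,0,60,0,-5,1,0,60,0,-5,0,0,60,0,-5,0,0,60,0,-5,0,0,60,0,-4,0,0,60,0,-2,0,0,0,0,0,0,0,0,0,0,0,0]

```text
clock: 23.0
position: [0.4244, -0.2222, 0.239]
ee_rot: [-0.0, 0.706, 0.708, 0.0]
contact_force: [0.2, 0.4, -0.0]
width: 0.0233
```

```bash
python3 -c "
import cv2
from h import *
s=manip.get_state();print(s['clock'],s['position'],s['contact_force'])
a=manip.get_image('scene')[:,:,::-1];t=manip.get_image('top')[:,:,::-1];cv2.imwrite('fs.png',a);cv2.imwrite('ft.png',t)
a=a[185:275,130:230];b=t[115:220,125:225]
o=np.zeros((420,800,3),np.uint8);o[:360,:400]=cv2.resize(a,(400,360),interpolation=2);o[:420,400:]=cv2.resize(b,(400,420),interpolation=2);cv2.imwrite('pics/t6.png',o)"
```

```text
23.0 [ 0.42440606 -0.22218243  0.23899717] [ 0.21224545  0.41531804 -0.04832243]
```

View pics/t6.png

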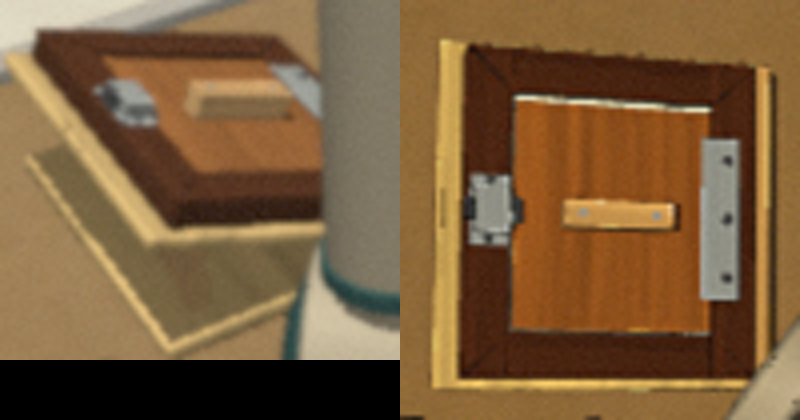

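```bash
python3 - <<'E'
from h import *
a=cv2.imread("raw_top.png");b=cv2.imread("ft.png")
g=lambda i:cv2.cvtColor(i,cv2.COLOR_BGR2HSV)
for r in (164,166,168,170): print(r,[tuple(x) for x in g(a)[r,149:160,1:].tolist()],"\n   ",[tuple(x) for x in g(b)[r,149:160,1:].tolist()])
Q={}
for n,f,(x0,y0,x1,y1) in (("scene","fs.png",(165,195,212,222)),("top","ft.png",(158,158,200,178))):
    h=g(cv2.imread(f))[y0:y1,x0:x1]; m=((h[...,2]>170)&(h[...,1]<165)).astype(np.uint8)
    c=max(cv2.findContours(m,0,2)[0],key=cv2.contourArea); q=cv2.boxPoints(cv2.minAreaRect(c))+[x0,y0]; print(n,q.round(1).tolist()); Q[n]=q
p,e=tri(Q["scene"].mean(0),Q["top"].mean(0)); print(p,e)
y,z=p[1]-.099,p[2]-.0605;c,s=np.cos(np.radians(22)),np.sin(np.radians(22))
print("batten top centre frame mm: x",1e3*(c*y+s*z),"y",1e3*(.4244-p[0]),"z",1e3*(-s*y+c*z),"(exp 0,0,39)")
def P(x,yy,zz): return np.array([.4244-yy,.099+c*x-s*zz,.0605+s*x+c*zz])
print("expected top batten corners",[proj("top",P(x/1e3,k/1e3,.039))[0].round(1).tolist() for x in(35,-35) for k in(-9,9)])
E
```

```text
164 [(22, 141), (24, 141), (20, 156), (23, 100), (26, 58), (54, 76), (53, 183), (50, 211), (53, 218), (52, 216), (51, 213)] 
    [(21, 144), (21, 147), (22, 159), (21, 109), (41, 56), (107, 81), (189, 136), (206, 156), (204, 161), (214, 157), (204, 155)]
166 [(18, 141), (20, 141), (18, 153), (20, 101), (19, 53), (20, 50), (46, 72), (60, 106), (56, 195), (53, 218), (50, 214)] 
    [(21, 144), (24, 146), (18, 155), (24, 105), (20, 52), (24, 54), (120, 64), (203, 137), (207, 161), (215, 158), (213, 157)]
168 [(21, 143), (20, 139), (24, 151), (18, 155), (25, 93), (22, 57), (52, 78), (58, 109), (57, 198), (50, 221), (48, 213)] 
    [(19, 146), (25, 143), (18, 157), (16, 161), (11, 94), (5, 55), (113, 68), (205, 133), (209, 161), (206, 160), (212, 155)]
170 [(17, 137), (20, 141), (17, 150), (20, 126), (29, 78), (37, 55), (52, 98), (56, 128), (54, 202), (51, 221), (52, 214)] 
    [(19, 148), (19, 144), (20, 153), (19, 133), (20, 78), (49, 63), (149, 82), (201, 137), (215, 160), (199, 159), (207, 153)]
scene [[177.0, 205.0], [201.0, 205.0], [201.0, 212.0], [177.0, 212.0]]
top [[166.0, 165.0], [192.0, 165.0], [192.0, 171.0], [166.0, 171.0]]
[0.42496699 0.08684415 0.09270797] 0.000990641074019083
batten top centre frame mm: x 0.7946075334842491 y -0.566994538795329 z 34.41637742926131 (exp 0,0,39)
expected top batten corners [[166.0, 163.8], [165.8, 170.7], [192.8, 165.2], [192.6, 171.9]]
```

```bash
python3 -c "
from rig import manip
manip.sign_off(); print(manip.get_state()['clock'])"
```

```text
the job is handed in; nothing more can be done
the job is handed in; nothing more can be done
```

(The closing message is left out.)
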